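# Lock a hold-down clamp beside a record-player chassis

## Robot

A 6-joint arm with a two-finger parallel gripper is mounted at the origin on the work surface. World frame = base frame: x ahead of the robot, y to its left, z up, the work surface at z = 0. Lengths are in mm, angles in degrees, forces in N, time in s.
With the tool pointing down it reaches from about 350 to 850 mm from the base axis. Payload 8.1 kg.
Tool frame: the origin (TCP) lies midway between the tips of the shut fingers; the grasp point (between the pads) lies 19 mm behind it (r.pinch_z is the distance from the TCP to the grasp point, in mm); z points along the fingers, y is the line along which they close (so a half turn about z gives the same grasp; the last joint's range is limited). The gripper opens to 85 mm and grips with 20 to 120 N. Pads are 22 mm wide; open, the fingers measure 114 mm over their backs; the gripper's body (76 mm by 85 mm) begins 54 mm behind the grasp point. The pads swing forward as they close: fully open they stand 13 mm farther back than shut.
Start: joints at [-74.45, 7.471, 85.268, -0, 87.261, -4.893], TCP at [209.587, -562.209, 231.292] pointing down, gripper open.
Joint ranges: [-169.43, 169.43], [-51.17, 129.36], [1.28, 143.12], [-76.62, 256.62], [0, 156.53], [-152.29, 152.29]. Speed limits (degrees/s): [136.94, 136.94, 159.86, 180, 180, 180].

## Interface

Orientations are given as [roll, pitch, yaw] about the fixed x, y, z axes, in that order (R = Rz(yaw) Ry(pitch) Rx(roll)).
In Python, from bench import sensors, optics, job, r gives the robot as it stands.
- The arm moves only by the tool play_rows, never from a script. Its argument "motion" is a list that holds one entry, the list of rows, each a list of 6 numbers: the shift along the tool's x, y, z in cm, then the turn, a rotation vector about the tool's x, y, z in degrees. In form: [[[x, y, z, ax, ay, az], ...]]. A call has 1 to 5 rows; each row is the pose to reach, as a shift and turn from the pose commanded when the call began, along the tool's axes at that moment; what a row does not reach only later rows make up. A row lasts 1/10 s, in which the tool goes at most 50 mm and 8.59 degrees, less where a joint would pass 70% of its speed; a pose out of reach is approached as far as the arm can. A call with a gripper value outside its range is refused whole. "jaw" is the opening, from 0 (shut) to 1 (fully open), set as the call begins (left out, the last holds). The fingers move at their own pace and stop on an object; "squeeze" is the grip in N (left out, the last holds). Time passes only in rows, so rows that repeat a pose let the fingers close. It gives the time, the measured TCP pose, the force, the opening and the grip force at its end, in the units of the state.
- sensors.sense(): the state, without advancing time (a new reading comes with each control period).
- optics.snapshot(name): name is "side" or "top"; returns a dict with "pixels" (480x640x3 uint8, red, green, blue), "mtx" (3x3 intrinsics, pixels), "R" (3x3) and "t" (3): a world point X has camera coordinates R X + t. Camera axes: x right, y down, z forward; pixel columns grow to the right and rows downward; lengths in mm; the calibration is good to about 2 mm. A picture is of the moment at which its call begins. There is no depth.
- job.hand_in(): hands the job in; it is judged then, once.
The state is a dict: "time": time; "joint_pos": joint angles; "qd": joint speeds; "joint_efforts": joint torques, N m; "tool_pos": TCP position; "tcp_rot": TCP orientation; "ft_force": force on the tool from outside, world axes, zero at the start; "wrist_torque": the same for the moment, N m; "finger_gap": finger opening in mm; "grip_force": force on a finger pad.
Only numpy, scipy, OpenCV 4.12 (cv2) and the standard library are available. Lean on these libraries where they do the work, as an engineer would, in place of code of your own. Each camera call takes 0.05 s, during which the arm holds its last target. There are 200 camera calls.

## Task

Lift the orange-handled clamp stud out of its blue rack, lower its T-shaped head through the yellow-edged window of the jig's slot, and slide it along the slot, away from the window, until you feel it come up against the sprung stop hidden inside. There, turn it a quarter turn so that the head locks under the slot's lips and the brass toe lies over the edge of the chassis, then let go. Do it gently, keeping the stud upright in the slot and never forcing it, and leave the chassis and the other things on the bench where they are.

Things in the scene. Friction and masses are not known exactly. Their poses are not given: they have to be found in the camera images.
- stud: Clamp stud 80 mm tall, about 0.12 kg, standing upright. Origin: centre of the underside of its T-head; z up the stud; x along head, handle and towards the toe (all parallel). Steel head 28 (x) x 16 (y) x 8 mm, ends rounded at radius 8; shank 8 mm diameter; collar 24 mm diameter, z = 19 to 24 mm.
- handle (a point): Centre of the stud's orange bar handle, 65 mm above the stud's origin. The bar is 36 mm (stud's x) by 16 mm (y), z = 50 to 80 mm; grip it across its 16 mm.
- toe_tip (a point): Tip of the stud's brass toe, on its underside, at x = 42 mm, z = 24 mm in the stud's frame. The toe is 16 mm wide and 8 mm thick and points to one side only. In the slot it passes 4 mm above the chassis.
- rack: Blue block 80 x 60 x 24 mm, fixed. Origin: centre of its underside. It has a straight-sided pocket, open at the top, 33 mm (x) by 20 mm (y) and 16 mm deep, in which the stud's head stands with its x along the rack's x.
- jig: Fixed jig: 8 mm aluminium base with a dark steel T-slot rail, 200 mm (x) x 44 mm, top at z = 26 mm. Origin: on the table under the rail's middle; z up, x along the slot from window to stop, y towards the chassis, whose near edge is about 32 mm off the slot's centreline. Slot floor at z = 8 mm; lips z = 20 to 26 mm with a 12 mm gap, so the head can rise 4 mm under them.
- window (a point): Middle of the yellow-edged window in the slot, level with the rail's top (26 mm above the table), at x = -75 mm of the jig; 34 mm long (x), 20 mm wide (y). Only here does the head pass the lips. Below the lips the channel is 20 mm wide: the head fits lengthwise and jams after turning about 20 degrees, except in a wider bay at the stop.
- slot_end (a point): Point on the slot's centreline, level with the rail's top, at x = 90 mm of the jig, beyond any setting of the stop. Stop and bay are hidden under the lips: the stud first touches the stop with its origin anywhere from x = -11 to 54 mm. Once turned in the bay, the head cannot rise out or slide back.
- slot_mid (a point): Point on the slot's centreline above the jig's origin, level with the rail's top. The hidden stop is a sprung block: about 1.4 N at first touch, then 1.4 N per mm, bottoming hard after 3 mm. From 1 mm short of first touch until it bottoms the head can turn, either way round; 2 to 5 N is right. Pushed harder, the stud tips over in the grip.
- chassis: Beige record-player sub-chassis, 176 (x) x 120 (y) x 20 mm, about 0.9 kg, loose, lying in the jig's nest with its axes along the jig's; its top is 28 mm above the table, its fittings at most 16 mm higher. Origin: centre of its underside.
- cup: White ceramic cup, 80 mm across, 62 mm tall; origin at the centre of its foot. Bystander.
- bit_case: Dark bit case 50 x 70 x 30 mm with steel bits on top; origin under its centre. Bystander.
- screwdriver: Screwdriver lying on the bench. Bystander.
- meter: Red multimeter 75 x 140 x 32 mm lying flat; origin under its centre. Bystander.
There are look-alikes about, which are no part of the job. Of the things that look like the chassis, the larger one is meant.

How it is judged (in metres and radians):
On the way, in this order (a step that is already met when the one before it is completed fails the run):
1. the T-head is down in the slot at the window, below the lips (z of stud in the frame of jig below 0.0125 m and y of stud in the frame of jig between -0.006 and 0.006 m and x of stud in the frame of jig between -0.09 and -0.06 m), for 0.1 s.
2. the stud has been slid along the slot, head still lengthwise, about as far as the nearest possible setting of the stop (z of stud in the frame of jig below 0.0125 m and y of stud in the frame of jig between -0.006 and 0.006 m and x of stud in the frame of jig above -0.02 m and angle between the x axis of stud and the x axis of jig, either way round below 0.45 rad), for 0.1 s.
At the end, for the whole second after the job is handed in: Head in the slot below the lips (origin under 12.5 mm above the table, within 6 mm of the centreline, x over -25 mm), crosswise within 0.25 rad, toe tip over 34 mm towards the chassis, upright within 0.12 rad, at rest, released; chassis still down in its nest (z of stud in the frame of jig below 0.0125 m and y of stud in the frame of jig between -0.006 and 0.006 m and x of stud in the frame of jig above -0.025 m and angle between the x axis of stud and the y axis of jig, either way round below 0.25 rad and y of toe_tip in the frame of jig above 0.034 m and angle between stud's own z axis and vertical below 0.12 rad and linear speed of stud below 0.02 m/s and contact force between stud and the fingers below 0.1 N and z of chassis in the frame of jig below 0.011 m); the robot touches nothing.
It fails at once if the stud is prised over in the slot, past the window, by more than 0.09 rad (z of stud in the frame of jig below 0.0135 m and x of stud in the frame of jig between -0.055 and 0.1 m and y of stud in the frame of jig between -0.01 and 0.01 m and angle between stud's own z axis and vertical above 0.09 rad).
It fails at once if the stud is forced against the jig or its stop with more than 30 N (contact force between stud and jig above 30 N).
It fails at once if the chassis is shifted by more than 10 mm (distance of chassis from where it was at the start of the episode above 0.01 m).
It fails at once if a bystander is moved by more than 20 mm (distance of any of cup, bit_case, screwdriver, meter from where it was at the start of the episode above 0.02 m).
It also fails if it takes over 67 s, if anything falls off the work surface, if the arm or the gripper's body presses on something with over 40 N, if the wrist force passes 120 N, or if a joint passes its speed limit or range.

## Working session

There is one attempt and no reset: what is moved stays moved. The work goes in short steps, Python scripts to look and compute and a tool call to move; the robot and the scene stay as the last step left them, time stands still between calls to the robot, and variables do not carry over. Pictures are saved under pics/ and viewed, at most 10 in all, crops included, and the job is handed in when it is done.

Besides the shell and the picture viewer there is one more tool, called after "Emit:" by a JSON object that holds its "op" and its "data", one argument or row to a line. play_rows: Moves the arm, as the interface text tells. Its arguments: {"type":"object","properties":{"motion":{"type":"array","items":{"type":"array","items":{"type":"array","items":{"type":"number"}}}},"jaw":{"type":"number"},"squeeze":{"type":"number"}},"required":["motion"]}

```bash
mkdir -p pics; ls; python3 - <<'E'
from bench import sensors, optics, job, r
import cv2,json,numpy as np
print(sensors.sense())
for n in("side","top"):
    s=optics.snapshot(n); cv2.imwrite(f"pics/{n}0.png",cv2.cvtColor(s["pixels"],cv2.COLOR_RGB2BGR))
    np.savez(f"{n}0.npz",**s); print(n,s["mtx"],s["R"],s["t"])
E
```

```text
pics
{'time': 0.0, 'joint_pos': array([-7.44495323e+01,  7.51616596e+00,  8.53305140e+01, -9.49875366e-04,
        8.72633687e+01, -4.89363157e+00]), 'qd': array([0.16045774, 0.04383698, 0.00123982, 0.07413104, 0.0728962 ,
       0.03512163]), 'joint_efforts': array([ 2.15797292e-03, -5.69398391e+01, -5.00543332e+01,  8.89179751e-05,
        1.47005136e-02, -5.29179329e-05]), 'tool_pos': array([ 209.43167052, -561.65111976,  230.22159679]), 'tcp_rot': array([-1.79890272e+02, -8.44258304e-03,  2.04441374e+01]), 'ft_force': array([0.30115588, 0.46871235, 0.40218221]), 'wrist_torque': array([-0.02388519,  0.06785738, -0.0104392 ]), 'grip_force': 0.0, 'finger_gap': 85.2429930146072}
side [[514.58500735   0.         319.47457797]
 [  0.         514.58500735 232.38201525]
 [  0.           0.           1.        ]] [[-0.76796672 -0.64047109  0.00488832]
 [-0.37606653  0.44472406 -0.81289266]
 [ 0.51846029 -0.62611284 -0.58239302]] [436.08149388 280.74052114 794.57003536]
top [[476.14617337   0.         320.35858326]
 [  0.         476.14617337 242.83245855]
 [  0.           0.           1.        ]] [[ 0.01905921 -0.99950638 -0.02497497]
 [-0.99771352 -0.01739314 -0.06530851]
 [ 0.06484188  0.02616259 -0.99755253]] [   7.14325219  557.17846963 1060.79818652]
```

View pics/top0.png

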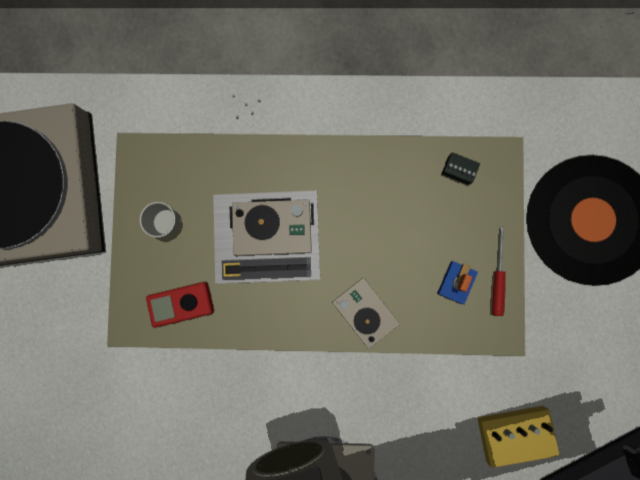

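View pics/side0.png

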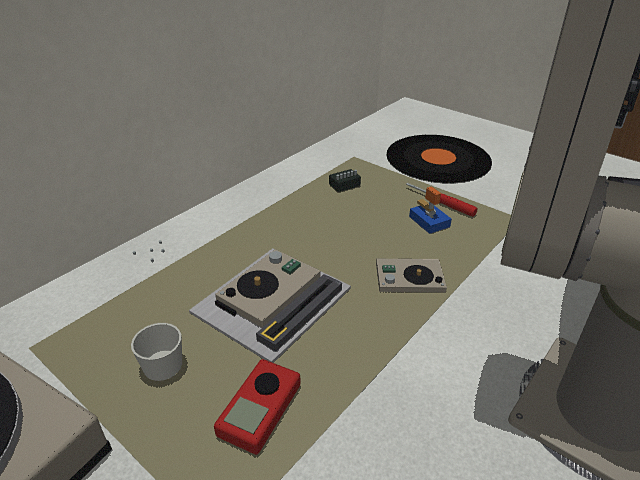

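Top view: the jig is at about (265,240), with its window at (231,270) and the slot running right. The larger chassis is above the slot, and the rack with the stud is at (459,282). The side view agrees: window at (273,332), stud at (432,200).

```bash
cat > h.py <<'E'
import cv2,numpy as np
def ray(s,p,z):
    K,R,t=s["mtx"],s["R"],s["t"]; d=R.T@np.linalg.inv(K)@np.array([p[0],p[1],1.]); c=-R.T@t
    return c+d*(z-c[2])/d[2]
def proj(s,X): 
    q=s["mtx"]@(s["R"]@np.array(X,float)+s["t"]); return q[:2]/q[2]
def tri(a,p,b,q):
    A=[];B=[]
    for s,u in((a,p),(b,q)):
        c=-s["R"].T@s["t"]; d=s["R"].T@np.linalg.inv(s["mtx"])@np.array([u[0],u[1],1.]); d/=np.linalg.norm(d)
        P=np.eye(3)-np.outer(d,d); A.append(P);B.append(P@c)
    return np.linalg.solve(sum(A),sum(B))
def mask(s,lo,hi,box):
    h=cv2.cvtColor(s["pixels"],cv2.COLOR_RGB2HSV); m=cv2.inRange(h,lo,hi); o=np.zeros_like(m)
    x0,y0,x1,y1=box; o[y0:y1,x0:x1]=m[y0:y1,x0:x1]; return o
def rect(m):
    c=max(cv2.findContours(m,cv2.RETR_EXTERNAL,cv2.CHAIN_APPROX_NONE)[0],key=cv2.contourArea); return cv2.minAreaRect(c),c
E
python3 - <<'E'
from h import *
T=dict(np.load("top0.npz"));S=dict(np.load("side0.npz"))
def rep(name,s,m,z):
    rc,c=rect(m); pts=np.array([ray(s,p,z)[:2] for p in c[:,0]]).astype(np.float32)
    w=cv2.minAreaRect(pts); print(name,np.round(rc[0],1),rc[1],"world",np.round(w,1).tolist() if 0 else w); print("  corners",np.round(cv2.boxPoints(w),1).tolist()); return rc
def hue(s,box): 
    return cv2.cvtColor(s["pixels"],cv2.COLOR_RGB2HSV)
O=((5,150,110),(15,255,255));Y=((20,120,100),(32,255,255));B=((100,120,60),(125,255,255))
rep("orange T",T,mask(T,*O,(430,250,490,310)),88)
rep("orange S",S,mask(S,*O,(405,170,450,215)),73)
rep("yellow T",T,mask(T,*Y,(215,255,250,285)),26)
rep("yellow S",S,mask(S,*Y,(250,310,300,350)),26)
rep("blue T",T,mask(T,*B,(430,250,490,310)),24)
rep("blue S",S,mask(S,*B,(400,190,460,240)),24)
g=T["pixels"].max(2); m=((g<95)*255).astype(np.uint8); o=np.zeros_like(m);o[256:282,216:318]=m[256:282,216:318]
rep("rail T",T,o,26)
a=T["pixels"][250:310,430:490];b=T["pixels"][250:290,212:322];c=S["pixels"][175:240,400:460]
R=lambda x,w,h:cv2.resize(x,(w,h),interpolation=cv2.INTER_CUBIC)
im=np.vstack([np.hstack([R(a,390,300),R(c,390,300)]),R(b,780,284)])
cv2.imwrite("pics/crop1.png",cv2.cvtColor(im,cv2.COLOR_RGB2BGR))
E
```

```text
orange T [465.7 282.5] (6.127945899963379, 15.969799041748047) world ((474.5952453613281, -290.2458801269531), (12.650486946105957, 33.450157165527344), 68.41912841796875)
  corners [[456.70001220703125, -290.0], [487.79998779296875, -302.29998779296875], [492.5, -290.5], [461.3999938964844, -278.20001220703125]]
orange S [433.4 190.6] (13.590154647827148, 4.437601566314697) world ((481.6464538574219, -309.53765869140625), (15.894365310668945, 34.88650894165039), 67.18754577636719)
  corners [[462.5, -310.1000061035156], [494.6000061035156, -323.6000061035156], [500.79998779296875, -309.0], [468.6000061035156, -295.3999938964844]]
yellow T [231. 269.] (12.0, 16.0) world ((493.9008483886719, 217.312255859375), (27.00215721130371, 36.5236701965332), 1.095396637916565)
  corners [[480.1000061035156, 235.3000030517578], [480.79998779296875, 198.8000030517578], [507.70001220703125, 199.3000030517578], [507.1000061035156, 235.8000030517578]]
yellow S [273.8 330.3] (14.142135620117188, 21.92030906677246) world ((491.6416931152344, 216.74197387695312), (29.00890350341797, 38.50502395629883),
[... 443 characters left out ...]
156], [449.1000061035156, -246.6999969482422]]
blue S [429.7 217.2] (40.84376525878906, 24.967191696166992) world ((464.14752197265625, -274.8767395019531), (80.57609558105469, 102.39356231689453), 66.20381927490234)
  corners [[401.0, -291.1000061035156], [494.70001220703125, -332.3999938964844], [527.2000122070312, -258.70001220703125], [433.6000061035156, -217.39999389648438]]
rail T [266.  268.5] (19.709129333496094, 88.55052185058594) world ((496.6382751464844, 138.36459350585938), (44.29594802856445, 199.42274475097656), 2.885099411010742)
  corners [[469.5, 236.8000030517578], [479.5, 37.70000076293945], [523.7999877929688, 39.900001525878906], [513.7000122070312, 239.10000610351562]]
```

View pics/crop1.png

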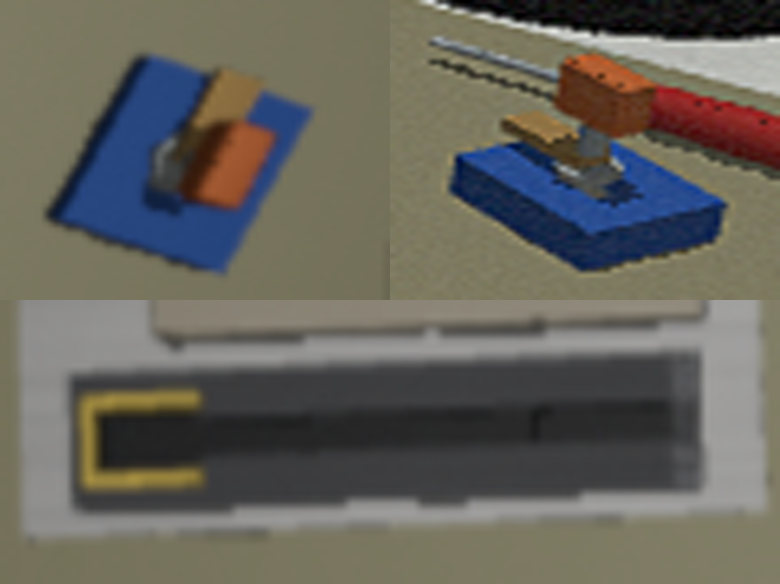

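The toe points away from the robot, so stud x is at about -23° in the world. The slot's x is at about -87°, with the window at about (493.4, 213.6). I'll grip at yaw -23° and slide with the toe pointing back at yaw 93°, which keeps joint 6 in range.

Emit:
{"op": "play_rows", "data": {
  "motion": [
    [[17.2, -8.1, 0, 0, 0, 43], [17.2, -8.1, 0, 0, 0, 43], [17.2, -8.1, 0, 0, 0, 43], [17.2, -8.1, 0, 0, 0, 43], [17.2, -8.1, 0, 0, 0, 43]]
  ],
  "jaw": 0.7
}}

```text
time: 0.6
tool_pos: [345.6, -422.4, 230.9]
tcp_rot: [-179.9, -0.0, -21.0]
ft_force: [-0.1, -0.7, 0.3]
finger_gap: 59.5
grip_force: 0.0
```

```bash
cat > go.py <<'E'
import sys,numpy as np
from bench import sensors
from scipy.spatial.transform import Rotation as Ro
x,y,z,yaw=map(float,sys.argv[1:5])
s=sensors.sense(); R=Ro.from_euler("xyz",s["tcp_rot"],degrees=True)
d=R.inv().apply(np.array([x,y,z])-s["tool_pos"])/10
G=Ro.from_euler("xyz",[180,0,yaw],degrees=True)
print("shift cm",np.round(d,2),"turn",np.round((R.inv()*G).as_rotvec(degrees=True),1))
print("t",round(s["time"],2),"pos",np.round(s["tool_pos"],1),"rot",np.round(s["tcp_rot"],2),"F",np.round(s["ft_force"],2),"M",np.round(s["wrist_torque"],2),"gap",round(s["finger_gap"],1),"grip",round(s["grip_force"],1),"j6",round(s["joint_pos"][5],1))
E
python3 go.py 474.6 -290.2 140 -23
```

```text
shift cm [  7.3  -16.95   9.13] turn [-0.1 -0.   2. ]
t 0.6 pos [ 345.6 -422.4  230.9] rot [-1.7988e+02 -1.0000e-02 -2.1020e+01] F [-0.13 -0.74  0.25] M [0.03 0.05 0.01] gap 59.5 grip 0.0 j6 54.9
```

Emit:
{"op": "play_rows", "data": {
  "motion": [
    [[7.3, -17.0, 9.1, 0, 0, 1.5], [7.3, -17.0, 9.1, 0, 0, 1.5], [7.3, -17.0, 9.1, 0, 0, 1.5], [7.3, -17.0, 9.1, 0, 0, 1.5], [7.3, -17.0, 9.1, 0, 0, 1.5]]
  ]
}}

```text
time: 1.1
tool_pos: [472.2, -288.3, 136.2]
tcp_rot: [-179.8, 0.3, -22.2]
ft_force: [0.4, -0.6, -0.9]
finger_gap: 59.8
grip_force: 0.0
```

```bash
python3 - <<'E'
from bench import optics
from h import *
for n in("side","top"):
    s=optics.snapshot(n); np.savez(f"{n}1.npz",**s)
T=dict(np.load("top1.npz"));S=dict(np.load("side1.npz"))
R=lambda x,w,h:cv2.resize(x,(w,h),interpolation=cv2.INTER_CUBIC)
im=np.hstack([R(T["pixels"][220:320,420:520],400,400),R(S["pixels"][110:240,370:500],400,400)])
cv2.imwrite("pics/crop2.png",cv2.cvtColor(im,cv2.COLOR_RGB2BGR))
E
python3 go.py 474.6 -290.2 54 -23
```

```text
shift cm [ 0.27 -0.26  8.47] turn [-0.   0.2  0.7]
t 1.2 pos [ 471.3 -291.8  138.7] rot [-1.7996e+02  1.7000e-01 -2.2280e+01] F [-1.23  0.79  0.29] M [ 0.   -0.01 -0.05] gap 60.0 grip 0.0 j6 75.2
```

View pics/crop2.png

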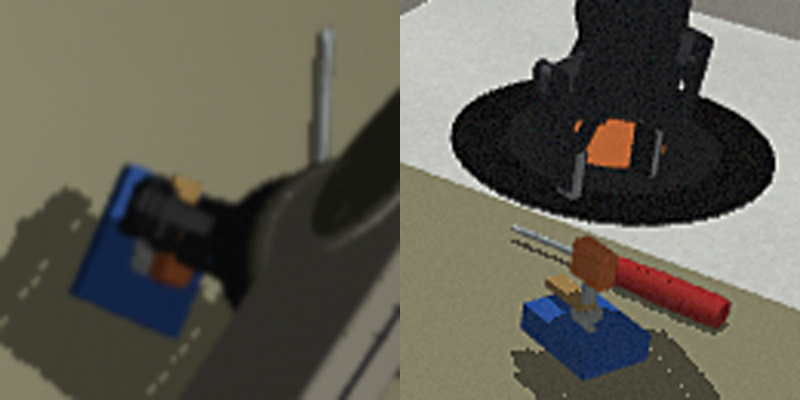

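The gripper is over the handle, with the fingers either side of the bar. I'm descending.

Emit:
{"op": "play_rows", "data": {
  "motion": [
    [[0.25, -0.2, 2.5, 0, 0, 0.6], [0.25, -0.2, 5, 0, 0, 0.6], [0.25, -0.2, 7, 0, 0, 0.6], [0.25, -0.2, 7.5, 0, 0, 0.6], [0.25, -0.2, 7.5, 0, 0, 0.6]]
  ]
}}

```text
time: 1.7
tool_pos: [473.6, -293.5, 65.2]
tcp_rot: [180.0, 0.1, -23.1]
ft_force: [-1.0, 0.1, 0.1]
finger_gap: 59.8
grip_force: 0.0
```

Emit:
{"op": "play_rows", "data": {
  "motion": [
    [[0, 0, 0, 0, 0, 0], [0, 0, 0, 0, 0, 0]]
  ]
}}

```text
time: 1.9
tool_pos: [475.3, -293.8, 67.1]
tcp_rot: [180.0, -0.2, -23.1]
ft_force: [-0.7, 0.0, 0.6]
finger_gap: 59.5
grip_force: 0.0
```

```bash
python3 go.py 474.6 -290.2 54 -23; sleep 0; python3 go.py 474.6 -290.2 54 -23
```

```text
shift cm [-0.21 -0.3   1.31] turn [ 0.  -0.2 -0.1]
t 1.9 pos [ 475.3 -293.8   67.1] rot [ 1.7996e+02 -1.5000e-01 -2.3070e+01] F [-0.7   0.02  0.61] M [ 0.02  0.   -0.04] gap 59.5 grip 0.0 j6 76.1
shift cm [-0.21 -0.3   1.31] turn [ 0.  -0.2 -0.1]
t 1.9 pos [ 475.3 -293.8   67.1] rot [ 1.7996e+02 -1.5000e-01 -2.3070e+01] F [-0.7   0.02  0.61] M [ 0.02  0.   -0.04] gap 59.5 grip 0.0 j6 76.1
```

Emit:
{"op": "play_rows", "data": {
  "motion": [
    [[-0.1, -0.25, 1.2, 0, 0, 0], [-0.1, -0.25, 1.2, 0, 0, 0], [-0.1, -0.25, 1.2, 0, 0, 0]]
  ]
}}

```text
time: 2.2
tool_pos: [474.1, -289.4, 52.7]
tcp_rot: [-180.0, 0.1, -23.0]
ft_force: [-0.4, 0.1, -0.4]
finger_gap: 59.4
grip_force: 0.0
```

Emit:
{"op": "play_rows", "data": {
  "motion": [
    [[0, 0, 0, 0, 0, 0]]
  ]
}}

```text
time: 2.3
tool_pos: [474.5, -289.8, 53.3]
tcp_rot: [-180.0, 0.0, -23.0]
ft_force: [0.7, -0.3, 0.2]
finger_gap: 59.8
grip_force: 0.0
```

Emit:
{"op": "play_rows", "data": {
  "motion": [
    [[0, 0, 0, 0, 0, 0]]
  ]
}}

```text
time: 2.4
tool_pos: [474.7, -290.0, 53.5]
tcp_rot: [180.0, -0.0, -23.0]
ft_force: [1.0, 0.6, -0.5]
finger_gap: 59.6
grip_force: 0.0
```

Emit:
{"op": "play_rows", "data": {
  "motion": [
    [[0, 0, 0, 0, 0, 0]]
  ]
}}

```text
time: 2.5
tool_pos: [474.7, -290.1, 53.5]
tcp_rot: [180.0, -0.0, -23.0]
ft_force: [0.6, -0.5, 0.0]
finger_gap: 59.4
grip_force: 0.0
```

Emit:
{"op": "play_rows", "data": {
  "motion": [
    [[0, 0, 0, 0, 0, 0], [0, 0, 0, 0, 0, 0], [0, 0, 0, 0, 0, 0], [0, 0, 0, 0, 0, 0], [0, 0, 0, 0, 0, 0]]
  ],
  "jaw": 0,
  "squeeze": 60
}}

```text
time: 3.0
tool_pos: [474.7, -290.1, 53.4]
tcp_rot: [180.0, -0.0, -23.0]
ft_force: [1.0, -1.1, 1.7]
finger_gap: 15.5
grip_force: 58.6
```

Emit:
{"op": "play_rows", "data": {
  "motion": [
    [[0, 0, 0, 0, 0, 0], [0, 0, 0, 0, 0, 0], [0, 0, 0, 0, 0, 0], [0, 0, 0, 0, 0, 0], [0, 0, 0, 0, 0, 0]]
  ]
}}

```text
time: 3.5
tool_pos: [474.6, -290.1, 53.4]
tcp_rot: [180.0, -0.0, -23.0]
ft_force: [0.3, -1.3, 1.3]
finger_gap: 15.2
grip_force: 58.7
```

```bash
python3 go.py 474.6 -290.2 54 -23
```

```text
shift cm [ 0.    0.01 -0.06] turn [ 0. -0. -0.]
t 3.5 pos [ 474.6 -290.1   53.4] rot [ 1.800e+02 -1.000e-02 -2.304e+01] F [ 0.28 -1.31  1.3 ] M [-0.09 -0.07 -0.  ] gap 15.2 grip 58.7 j6 76.3
```

Emit:
{"op": "play_rows", "data": {
  "motion": [
    [[0, 0, -0.5, 0, 0, 0], [0, 0, -1.2, 0, 0, 0], [0, 0, -2.2, 0, 0, 0], [0, 0, -4, 0, 0, 0], [0, 0, -6, 0, 0, 0]]
  ]
}}

```text
time: 4.0
tool_pos: [474.2, -289.7, 114.0]
tcp_rot: [-180.0, 0.1, -23.0]
ft_force: [1.0, 0.2, -0.8]
finger_gap: 15.1
grip_force: 58.3
```

Emit:
{"op": "play_rows", "data": {
  "motion": [
    [[0, 0, -2, 0, 0, 0], [0, 0, -3, 0, 0, 0], [0, 0, -3, 0, 0, 0], [0, 0, -3, 0, 0, 0], [0, 0, -3, 0, 0, 0]]
  ]
}}

```text
time: 4.5
tool_pos: [473.8, -289.4, 141.9]
tcp_rot: [-180.0, 0.1, -23.0]
ft_force: [0.3, 0.3, -1.7]
finger_gap: 15.4
grip_force: 58.3
```

```bash
python3 - <<'E'
from bench import optics
from h import *
for n in("side","top"):
    s=optics.snapshot(n); np.savez(f"{n}2.npz",**s)
T=dict(np.load("top2.npz"));S=dict(np.load("side2.npz"))
R=lambda x,w,h:cv2.resize(x,(w,h),interpolation=cv2.INTER_CUBIC)
im=np.hstack([R(T["pixels"][220:320,420:520],400,400),R(S["pixels"][110:240,370:500],400,400)])
cv2.imwrite("pics/crop3.png",cv2.cvtColor(im,cv2.COLOR_RGB2BGR))
E
python3 go.py 493.4 213.6 140 93
```

```text
shift cm [-17.9  -47.06   0.26] turn [-1.00e-01  0.00e+00 -1.16e+02]
t 4.6 pos [ 473.9 -289.5  142. ] rot [-1.7997e+02  1.2000e-01 -2.3040e+01] F [ 0.78 -1.06 -1.31] M [ 0.03 -0.03  0.01] gap 15.0 grip 58.3 j6 76.3
```

View pics/crop3.png

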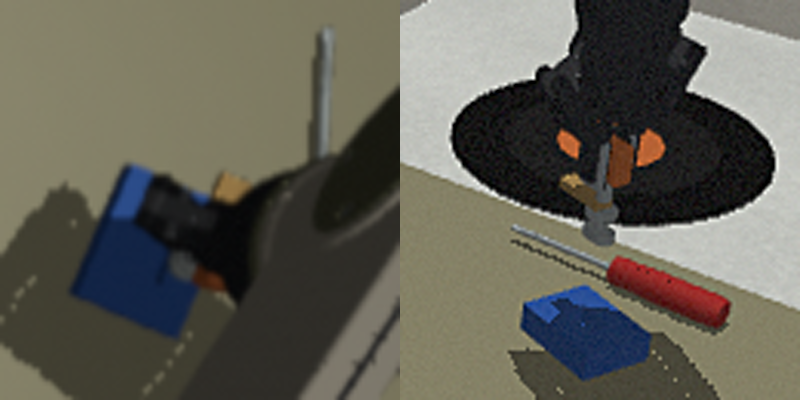

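The stud is clear of the rack and upright in the grip. I'm carrying it over now.

Emit:
{"op": "play_rows", "data": {
  "motion": [
    [[-1.8, -4.7, 0, 0, 0, -8], [-3.6, -9.4, 0, 0, 0, -16], [-5.4, -14.1, 0, 0, 0, -24], [-7.2, -18.8, 0, 0, 0, -32], [-9, -23.5, 0, 0, 0, -40]]
  ]
}}

```text
time: 5.1
tool_pos: [483.0, -38.3, 142.7]
tcp_rot: [-180.0, 0.0, 17.3]
ft_force: [0.6, -0.8, -2.3]
finger_gap: 14.9
grip_force: 58.8
```

```bash
python3 go.py 493.4 213.6 140 93
```

```text
shift cm [  8.47 -23.75   0.27] turn [ -0.    0.  -75.7]
t 5.1 pos [483.  -38.3 142.7] rot [-1.7998e+02  4.0000e-02  1.7250e+01] F [ 0.59 -0.79 -2.3 ] M [-0.   -0.06  0.03] gap 14.9 grip 58.8 j6 62.1
```

Emit:
{"op": "play_rows", "data": {
  "motion": [
    [[1.7, -4.7, 0, 0, 0, -8], [3.4, -9.4, 0, 0, 0, -16], [5.1, -14.1, 0, 0, 0, -24], [6.8, -18.8, 0, 0, 0, -32], [8.4, -23.7, 0, 0, 0, -40]]
  ]
}}

```text
time: 5.6
tool_pos: [494.3, 211.5, 142.7]
tcp_rot: [-180.0, 0.0, 57.3]
ft_force: [1.0, -1.2, -1.1]
finger_gap: 14.8
grip_force: 58.8
```

Emit:
{"op": "play_rows", "data": {
  "motion": [
    [[0, 0, 0, 0, 0, -8], [0, 0, 0, 0, 0, -16], [0, 0, 0, 0, 0, -24], [0, 0, 0, 0, 0, -32], [0, 0, 0, 0, 0, -36]]
  ]
}}

```text
time: 6.1
tool_pos: [494.3, 209.5, 142.4]
tcp_rot: [-179.9, 0.0, 93.3]
ft_force: [-0.0, -1.1, -1.6]
finger_gap: 14.8
grip_force: 58.9
```

Emit:
{"op": "play_rows", "data": {
  "motion": [
    [[0, 0, 0, 0, 0, 0], [0, 0, 0, 0, 0, 0], [0, 0, 0, 0, 0, 0]]
  ]
}}

```text
time: 6.4
tool_pos: [494.7, 209.4, 143.0]
tcp_rot: [-180.0, 0.0, 92.9]
ft_force: [-1.0, -0.1, -2.0]
finger_gap: 15.6
grip_force: 58.9
```

```bash
python3 go.py 493.4 213.6 85 93
```

```text
shift cm [ 0.42 -0.11  5.8 ] turn [-0.   0.  -0.1]
t 6.4 pos [494.7 209.4 143. ] rot [-1.7997e+02  1.0000e-02  9.2850e+01] F [-1.   -0.12 -1.96] M [-0.01  0.05 -0.02] gap 15.6 grip 58.9 j6 14.6
```

Emit:
{"op": "play_rows", "data": {
  "motion": [
    [[0.4, -0.1, 2, 0, 0, 0], [0.4, -0.1, 4, 0, 0, 0], [0.4, -0.1, 6, 0, 0, 0], [0.4, -0.1, 6, 0, 0, 0], [0.4, -0.1, 6, 0, 0, 0]]
  ]
}}

```text
time: 6.9
tool_pos: [493.3, 213.4, 83.3]
tcp_rot: [-179.9, 0.0, 92.9]
ft_force: [1.1, -0.2, -1.4]
finger_gap: 15.2
grip_force: 58.9
```

Emit:
{"op": "play_rows", "data": {
  "motion": [
    [[0, 0, 0, 0, 0, 0], [0, 0, 0, 0, 0, 0], [0, 0, 0, 0, 0, 0]]
  ]
}}

```text
time: 7.2
tool_pos: [494.4, 213.7, 84.4]
tcp_rot: [179.9, -0.0, 92.9]
ft_force: [-0.2, -0.1, -1.5]
finger_gap: 14.8
grip_force: 58.9
```

```bash
python3 - <<'E'
from bench import optics
from h import *
for n in("side","top"):
    s=optics.snapshot(n); np.savez(f"{n}3.npz",**s)
T=dict(np.load("top3.npz"));S=dict(np.load("side3.npz"))
R=lambda x,w,h:cv2.resize(x,(w,h),interpolation=cv2.INTER_CUBIC)
im=np.hstack([R(T["pixels"][220:300,200:280],400,400),R(S["pixels"][260:360,230:330],400,400)])
cv2.imwrite("pics/crop4.png",cv2.cvtColor(im,cv2.COLOR_RGB2BGR))
E
python3 go.py 493.4 213.6 85 93
```

```text
shift cm [ 0.01 -0.07 -0.1 ] turn [ 0.1 -0.  -0. ]
t 7.3 pos [494.1 213.6  84. ] rot [ 1.7994e+02 -1.0000e-02  9.2950e+01] F [ 0.62  0.09 -1.46] M [-0.05 -0.03  0.01] gap 15.2 grip 58.9 j6 15.0
```

View pics/crop4.png

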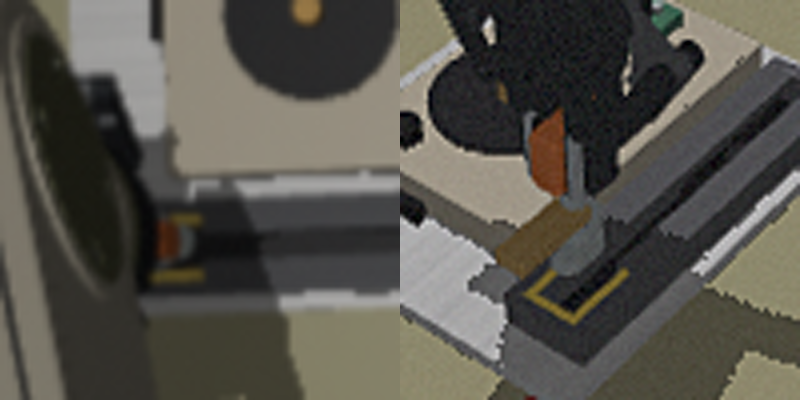

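```bash
python3 - <<'E'
from h import *
T=dict(np.load("top3.npz"));S=dict(np.load("side3.npz"));T0=dict(np.load("top0.npz"));S0=dict(np.load("side0.npz"))
a=np.radians(-87); ux=np.array([np.cos(a),np.sin(a)]);uy=np.array([-ux[1],ux[0]])
def P(c,x,y,z): return [*(np.array(c)+x*ux+y*uy),z]
W=(493.4,213.6); st=(494.1,213.6)
def draw(im,s,pts,col,o,k,cl=True):
    q=np.array([(proj(s,p)+.5-np.array(o))*k for p in pts]); cv2.polylines(im,[q.astype(np.int32)],cl,col,1)
def stad(z): return [P(st,np.sign(np.cos(t))*6+8*np.cos(t),8*np.sin(t),z) for t in np.linspace(0,2*np.pi,40)]
ims=[]
for s,o,n,k in((S,(255,280),50,8),(S0,(255,305),50,8),(T,(215,250),40,10),(T0,(215,250),40,10)):
    im=cv2.resize(s["pixels"][o[1]:o[1]+n,o[0]:o[0]+n],(400,400),interpolation=cv2.INTER_CUBIC); im=cv2.convertScaleAbs(im,alpha=1.6)
    draw(im,s,[P(W,i,j,26) for i,j in((-17,-10),(17,-10),(17,10),(-17,10))],(255,0,255),o,k)
    if s is S or s is T:
        draw(im,s,stad(38.6),(0,255,0),o,k);draw(im,s,stad(46.6),(0,255,255),o,k)
        draw(im,s,[P(st,i,j,118.6) for i,j in((-18,-8),(18,-8),(18,8),(-18,8))],(0,255,0),o,k)
    ims.append(im)
im=np.vstack([np.hstack(ims[:2]),np.hstack(ims[2:])]); im=cv2.resize(im,(600,600))
cv2.imwrite("pics/ov.png",cv2.cvtColor(im,cv2.COLOR_RGB2BGR))
E
```

```text
(no output)
```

View pics/ov.png

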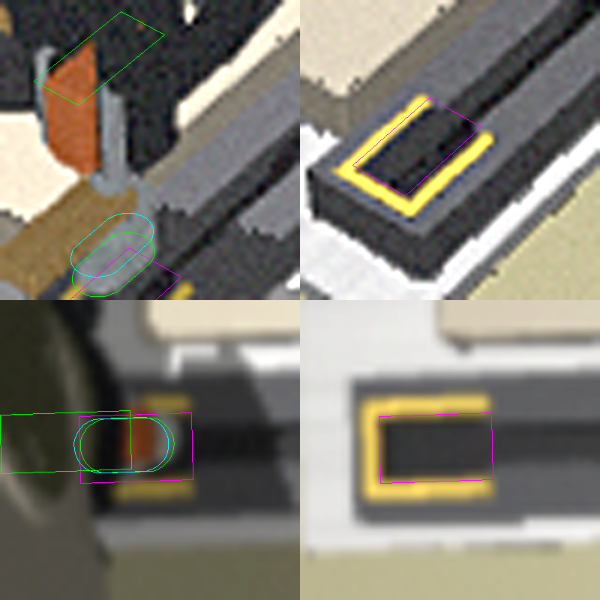

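The window overlay fits in both views, and the head sits centred over it to within about 1 mm. I'm lowering and watching the force.

Emit:
{"op": "play_rows", "data": {
  "motion": [
    [[0, -0.05, 0.5, 0, 0, 0], [0, -0.05, 1.0, 0, 0, 0], [0, -0.05, 1.0, 0, 0, 0], [0, -0.05, 1.0, 0, 0, 0]]
  ]
}}

```text
time: 7.7
tool_pos: [492.7, 213.3, 72.8]
tcp_rot: [-179.9, 0.0, 93.0]
ft_force: [-0.1, -0.1, -1.5]
finger_gap: 15.0
grip_force: 58.9
```

Emit:
{"op": "play_rows", "data": {
  "motion": [
    [[0, 0, 0.1, 0, 0, 0], [0, 0, 0.2, 0, 0, 0], [0, 0, 0.3, 0, 0, 0], [0, 0, 0.3, 0, 0, 0], [0, 0, 0.3, 0, 0, 0]]
  ]
}}

```text
time: 8.2
tool_pos: [493.1, 213.4, 70.3]
tcp_rot: [-180.0, 0.0, 93.0]
ft_force: [0.2, -0.4, -1.5]
finger_gap: 15.1
grip_force: 58.9
```

Emit:
{"op": "play_rows", "data": {
  "motion": [
    [[0, 0, 0.1, 0, 0, 0], [0, 0, 0.1, 0, 0, 0], [0, 0, 0.1, 0, 0, 0]]
  ]
}}

```text
time: 8.5
tool_pos: [493.1, 213.4, 69.3]
tcp_rot: [-180.0, 0.0, 93.0]
ft_force: [-0.7, 0.1, -1.2]
finger_gap: 15.1
grip_force: 58.9
```

```bash
python3 go.py 493.4 213.6 56 93
```

```text
shift cm [0.02 0.03 1.33] turn [-0.  0. -0.]
t 8.5 pos [493.1 213.4  69.3] rot [-180.      0.     92.96] F [-0.69  0.14 -1.22] M [-0.07 -0.    0.02] gap 15.1 grip 58.9 j6 15.0
```

Emit:
{"op": "play_rows", "data": {
  "motion": [
    [[0, 0, 0.15, 0, 0, 0], [0, 0, 0.3, 0, 0, 0], [0, 0, 0.45, 0, 0, 0], [0, 0, 0.6, 0, 0, 0], [0, 0, 0.6, 0, 0, 0]]
  ]
}}

```text
time: 9.0
tool_pos: [492.9, 213.3, 62.9]
tcp_rot: [-180.0, 0.0, 93.0]
ft_force: [0.5, -0.6, -2.1]
finger_gap: 14.7
grip_force: 58.9
```

Emit:
{"op": "play_rows", "data": {
  "motion": [
    [[0, 0, 0.15, 0, 0, 0], [0, 0, 0.3, 0, 0, 0], [0, 0, 0.45, 0, 0, 0], [0, 0, 0.6, 0, 0, 0], [0, 0, 0.6, 0, 0, 0]]
  ]
}}

```text
time: 9.5
tool_pos: [492.9, 213.3, 57.0]
tcp_rot: [-180.0, 0.0, 93.0]
ft_force: [-1.1, -0.4, -0.8]
finger_gap: 15.5
grip_force: 58.9
```

Emit:
{"op": "play_rows", "data": {
  "motion": [
    [[0, 0, 0.15, 0, 0, 0], [0, 0, 0.15, 0, 0, 0], [0, 0, 0.15, 0, 0, 0], [0, 0, 0.15, 0, 0, 0]]
  ]
}}

```text
time: 9.9
tool_pos: [493.2, 213.5, 55.9]
tcp_rot: [180.0, -0.0, 93.0]
ft_force: [-0.3, 0.0, -1.2]
finger_gap: 15.5
grip_force: 58.9
```

```bash
python3 go.py 493.4 213.6 55.4 93
```

```text
shift cm [0.01 0.02 0.05] turn [ 0. -0. -0.]
t 9.9 pos [493.2 213.5  55.9] rot [179.99  -0.    92.96] F [-0.28  0.04 -1.25] M [-0.06  0.02 -0.01] gap 15.5 grip 58.9 j6 15.0
```

Emit:
{"op": "play_rows", "data": {
  "motion": [
    [[-0.3, 0, 0.07, 0, 0, 0], [-0.6, 0, 0.07, 0, 0, 0], [-0.9, 0, 0.07, 0, 0, 0], [-1.2, 0, 0.07, 0, 0, 0], [-1.5, 0, 0.07, 0, 0, 0]]
  ]
}}

```text
time: 10.4
tool_pos: [494.0, 198.1, 55.1]
tcp_rot: [180.0, 0.0, 92.9]
ft_force: [-0.4, -0.2, -1.5]
finger_gap: 15.2
grip_force: 58.9
```

Emit:
{"op": "play_rows", "data": {
  "motion": [
    [[-0.3, 0, 0, 0, 0, 0], [-0.6, 0, 0, 0, 0, 0], [-0.9, 0, 0, 0, 0, 0], [-1.2, 0, 0, 0, 0, 0], [-1.5, 0, 0, 0, 0, 0]]
  ]
}}

```text
time: 10.9
tool_pos: [494.7, 183.2, 55.1]
tcp_rot: [-180.0, -0.0, 93.0]
ft_force: [0.5, 0.2, -2.1]
finger_gap: 15.3
grip_force: 58.9
```

Emit:
{"op": "play_rows", "data": {
  "motion": [
    [[-0.1, 0, 0, 0, 0, 0], [-0.1, 0, 0, 0, 0, 0], [-0.1, 0, 0, 0, 0, 0]]
  ]
}}

```text
time: 11.2
tool_pos: [494.7, 182.5, 55.1]
tcp_rot: [180.0, -0.0, 93.0]
ft_force: [0.8, 0.1, -0.6]
finger_gap: 15.8
grip_force: 58.9
```

```bash
python3 go.py 496.2 159.6 55.4 93
```

```text
shift cm [-2.3   0.03 -0.03] turn [ 0. -0. -0.]
t 11.2 pos [494.7 182.5  55.1] rot [180.    -0.    92.96] F [ 0.8   0.06 -0.55] M [-0.02  0.    0.02] gap 15.8 grip 58.9 j6 11.7
```

Emit:
{"op": "play_rows", "data": {
  "motion": [
    [[-0.3, 0, 0, 0, 0, 0], [-0.6, 0, 0, 0, 0, 0], [-0.9, 0, 0, 0, 0, 0], [-1.2, 0, 0, 0, 0, 0], [-1.5, 0, 0, 0, 0, 0]]
  ]
}}

```text
time: 11.7
tool_pos: [495.5, 167.2, 55.1]
tcp_rot: [180.0, 0.0, 93.0]
ft_force: [0.6, 0.2, -0.9]
finger_gap: 15.4
grip_force: 58.9
```

Emit:
{"op": "play_rows", "data": {
  "motion": [
    [[-0.3, 0, 0, 0, 0, 0], [-0.6, 0, 0, 0, 0, 0], [-0.9, 0, 0, 0, 0, 0], [-1.2, 0, 0, 0, 0, 0], [-1.3, 0, 0, 0, 0, 0]]
  ]
}}

```text
time: 12.2
tool_pos: [496.2, 154.2, 55.1]
tcp_rot: [-180.0, 0.0, 92.9]
ft_force: [-0.0, 0.1, -0.6]
finger_gap: 15.3
grip_force: 58.9
```

Emit:
{"op": "play_rows", "data": {
  "motion": [
    [[0, 0, 0, 0, 0, 0], [0, 0, 0, 0, 0, 0], [0, 0, 0, 0, 0, 0]]
  ]
}}

```text
time: 12.5
tool_pos: [496.2, 154.6, 55.1]
tcp_rot: [180.0, -0.0, 93.0]
ft_force: [0.1, -0.0, -1.7]
finger_gap: 15.4
grip_force: 58.9
```

```bash
python3 go.py 496.2 159.6 55.4 93;python3 - <<'E'
from bench import optics
from h import *
for n in("side","top"):
    s=optics.snapshot(n); np.savez(f"{n}4.npz",**s)
T=dict(np.load("top4.npz"));S=dict(np.load("side4.npz"))
R=lambda x,w,h:cv2.resize(x,(w,h),interpolation=cv2.INTER_CUBIC)
im=np.hstack([R(T["pixels"][220:300,220:300],400,400),R(S["pixels"][240:340,240:340],400,400)])
cv2.imwrite("pics/crop5.png",cv2.cvtColor(im,cv2.COLOR_RGB2BGR))
E
```

```text
shift cm [ 0.5   0.03 -0.03] turn [ 0. -0. -0.]
t 12.5 pos [496.2 154.6  55.1] rot [180.    -0.    92.97] F [ 0.06 -0.03 -1.73] M [0.01 0.01 0.02] gap 15.4 grip 58.9 j6 8.7
```

View pics/crop5.png

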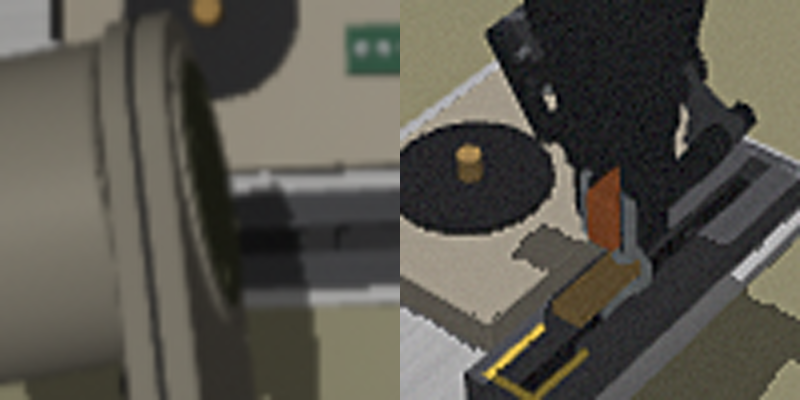

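The stud is upright and sliding freely, at jig x of about -16 mm. Now I'll feel for the stop in steps smaller than the spring's travel.

Emit:
{"op": "play_rows", "data": {
  "motion": [
    [[-0.1, 0, 0, 0, 0, 0], [-0.2, 0, 0, 0, 0, 0], [-0.3, 0, 0, 0, 0, 0], [-0.3, 0, 0, 0, 0, 0]]
  ]
}}

```text
time: 13.0
tool_pos: [496.4, 151.4, 55.1]
tcp_rot: [180.0, 0.0, 92.9]
ft_force: [-0.4, -0.1, -1.4]
finger_gap: 15.5
grip_force: 58.9
```

Emit:
{"op": "play_rows", "data": {
  "motion": [
    [[0, 0, 0, 0, 0, 0]]
  ]
}}

```text
time: 13.1
tool_pos: [496.3, 151.4, 55.1]
tcp_rot: [-180.0, -0.0, 92.9]
ft_force: [0.7, -0.8, -1.2]
finger_gap: 15.2
grip_force: 58.9
```

Emit:
{"op": "play_rows", "data": {
  "motion": [
    [[0, 0, 0, 0, 0, 0]]
  ]
}}

```text
time: 13.2
tool_pos: [496.3, 151.5, 55.1]
tcp_rot: [180.0, -0.0, 93.0]
ft_force: [-0.7, -0.3, -1.5]
finger_gap: 15.3
grip_force: 58.9
```

```bash
python3 - <<'E'
from h import *
for n in("top0","side0"):
    s=dict(np.load(n+".npz"))
    a=np.radians(-87); 
    out=[]
    for x in range(-50,96,4):
        v=[]
        for y in(-2,0,2):
            p=proj(s,[496.9+x*np.cos(a)-y*np.sin(a),138.6+x*np.sin(a)+y*np.cos(a),22]); v.append(cv2.remap(s["pixels"].max(2),np.float32([[p[0]]]),np.float32([[p[1]]]),1)[0,0])
        out.append((x,int(np.mean(v))))
    print(n,out)
E
```

```text
top0 [(-50, 37), (-46, 37), (-42, 37), (-38, 38), (-34, 38), (-30, 38), (-26, 38), (-22, 39), (-18, 39), (-14, 39), (-10, 39), (-6, 40), (-2, 40), (2, 40), (6, 40), (10, 41), (14, 41), (18, 41), (22, 41), (26, 41), (30, 41), (34, 41), (38, 42), (42, 42), (46, 34), (50, 41), (54, 42), (58, 43), (62, 43), (66, 43), (70, 43), (74, 44), (78, 44), (82, 44), (86, 44), (90, 49), (94, 63)]
side0 [(-50, 34), (-46, 34), (-42, 34), (-38, 34), (-34, 35), (-30, 35), (-26, 28), (-22, 31), (-18, 33), (-14, 35), (-10, 34), (-6, 30), (-2, 25), (2, 22), (6, 20), (10, 24), (14, 21), (18, 22), (22, 20), (26, 22), (30, 30), (34, 34), (38, 30), (42, 21), (46, 23), (50, 21), (54, 24), (58, 22), (62, 24), (66, 23), (70, 23), (74, 21), (78, 38), (82, 41), (86, 40), (90, 43), (94, 58)]
```

Emit:
{"op": "play_rows", "data": {
  "motion": [
    [[-0.1, 0, 0, 0, 0, 0], [-0.2, 0, 0, 0, 0, 0], [-0.3, 0, 0, 0, 0, 0], [-0.3, 0, 0, 0, 0, 0]]
  ]
}}

```text
time: 13.6
tool_pos: [496.5, 148.3, 55.1]
tcp_rot: [-180.0, 0.0, 92.9]
ft_force: [0.1, -0.4, -1.4]
finger_gap: 15.2
grip_force: 58.9
```

Emit:
{"op": "play_rows", "data": {
  "motion": [
    [[0, 0, 0, 0, 0, 0]]
  ]
}}

```text
time: 13.7
tool_pos: [496.5, 148.5, 55.1]
tcp_rot: [-180.0, -0.0, 92.9]
ft_force: [0.5, 0.6, -1.5]
finger_gap: 15.2
grip_force: 58.9
```

Emit:
{"op": "play_rows", "data": {
  "motion": [
    [[0, 0, 0, 0, 0, 0]]
  ]
}}

```text
time: 13.8
tool_pos: [496.5, 148.5, 55.1]
tcp_rot: [180.0, -0.0, 93.0]
ft_force: [0.8, -0.8, -1.5]
finger_gap: 15.1
grip_force: 58.9
```

Emit:
{"op": "play_rows", "data": {
  "motion": [
    [[-0.1, 0, 0, 0, 0, 0], [-0.2, 0, 0, 0, 0, 0], [-0.3, 0, 0, 0, 0, 0], [-0.3, 0, 0, 0, 0, 0]]
  ]
}}

```text
time: 14.2
tool_pos: [496.6, 145.4, 55.1]
tcp_rot: [-180.0, 0.0, 92.9]
ft_force: [-0.4, -0.6, -1.3]
finger_gap: 15.2
grip_force: 58.9
```

Emit:
{"op": "play_rows", "data": {
  "motion": [
    [[0, 0, 0, 0, 0, 0]]
  ]
}}

```text
time: 14.3
tool_pos: [496.7, 145.5, 55.1]
tcp_rot: [-180.0, -0.0, 92.9]
ft_force: [0.2, -0.6, -1.8]
finger_gap: 15.2
grip_force: 58.9
```

Emit:
{"op": "play_rows", "data": {
  "motion": [
    [[0, 0, 0, 0, 0, 0]]
  ]
}}

```text
time: 14.4
tool_pos: [496.6, 145.5, 55.1]
tcp_rot: [-180.0, 0.0, 93.0]
ft_force: [0.3, 0.4, -1.3]
finger_gap: 15.3
grip_force: 58.9
```

Emit:
{"op": "play_rows", "data": {
  "motion": [
    [[-0.1, 0, 0, 0, 0, 0], [-0.2, 0, 0, 0, 0, 0], [-0.3, 0, 0, 0, 0, 0], [-0.3, 0, 0, 0, 0, 0]]
  ]
}}

```text
time: 14.8
tool_pos: [496.8, 142.4, 55.1]
tcp_rot: [-180.0, 0.0, 92.9]
ft_force: [0.2, 0.3, -1.9]
finger_gap: 15.3
grip_force: 58.9
```

Emit:
{"op": "play_rows", "data": {
  "motion": [
    [[0, 0, 0, 0, 0, 0]]
  ]
}}

```text
time: 14.9
tool_pos: [496.8, 142.5, 55.1]
tcp_rot: [180.0, -0.0, 93.0]
ft_force: [1.0, -0.1, -1.7]
finger_gap: 15.6
grip_force: 58.9
```

Emit:
{"op": "play_rows", "data": {
  "motion": [
    [[0, 0, 0, 0, 0, 0]]
  ]
}}

```text
time: 15.0
tool_pos: [496.8, 142.5, 55.1]
tcp_rot: [180.0, -0.0, 93.0]
ft_force: [0.4, -0.3, -1.4]
finger_gap: 15.3
grip_force: 58.9
```

Emit:
{"op": "play_rows", "data": {
  "motion": [
    [[-0.1, 0, 0, 0, 0, 0], [-0.2, 0, 0, 0, 0, 0], [-0.3, 0, 0, 0, 0, 0], [-0.3, 0, 0, 0, 0, 0]]
  ]
}}

```text
time: 15.4
tool_pos: [497.0, 139.4, 55.1]
tcp_rot: [180.0, 0.0, 92.9]
ft_force: [0.1, 1.1, -2.3]
finger_gap: 15.4
grip_force: 58.9
```

Emit:
{"op": "play_rows", "data": {
  "motion": [
    [[0, 0, 0, 0, 0, 0]]
  ]
}}

```text
time: 15.5
tool_pos: [496.9, 139.5, 55.1]
tcp_rot: [-180.0, -0.0, 93.0]
ft_force: [0.5, 0.5, -1.5]
finger_gap: 15.7
grip_force: 58.9
```

Emit:
{"op": "play_rows", "data": {
  "motion": [
    [[0, 0, 0, 0, 0, 0]]
  ]
}}

```text
time: 15.6
tool_pos: [497.0, 139.5, 55.1]
tcp_rot: [180.0, 0.0, 93.0]
ft_force: [1.5, 0.4, -2.0]
finger_gap: 15.3
grip_force: 58.9
```

Emit:
{"op": "play_rows", "data": {
  "motion": [
    [[-0.1, 0, 0, 0, 0, 0], [-0.2, 0, 0, 0, 0, 0], [-0.2, 0, 0, 0, 0, 0], [-0.2, 0, 0, 0, 0, 0]]
  ]
}}

```text
time: 16.0
tool_pos: [497.1, 137.5, 55.1]
tcp_rot: [180.0, -0.0, 93.0]
ft_force: [0.3, 0.2, -1.5]
finger_gap: 14.9
grip_force: 58.9
```

Emit:
{"op": "play_rows", "data": {
  "motion": [
    [[0, 0, 0, 0, 0, 0]]
  ]
}}

```text
time: 16.1
tool_pos: [497.1, 137.5, 55.1]
tcp_rot: [-180.0, -0.0, 93.0]
ft_force: [0.3, 0.6, -1.8]
finger_gap: 14.9
grip_force: 58.9
```

Emit:
{"op": "play_rows", "data": {
  "motion": [
    [[0, 0, 0, 0, 0, 0]]
  ]
}}

```text
time: 16.2
tool_pos: [497.1, 137.6, 55.1]
tcp_rot: [180.0, -0.0, 93.0]
ft_force: [0.2, -0.2, -1.8]
finger_gap: 15.1
grip_force: 58.9
```

Nothing yet.

Emit:
{"op": "play_rows", "data": {
  "motion": [
    [[-0.1, 0, 0, 0, 0, 0], [-0.2, 0, 0, 0, 0, 0], [-0.3, 0, 0, 0, 0, 0], [-0.3, 0, 0, 0, 0, 0]]
  ]
}}

```text
time: 16.6
tool_pos: [497.2, 134.4, 55.1]
tcp_rot: [180.0, 0.0, 92.9]
ft_force: [-0.5, 0.5, -2.1]
finger_gap: 15.4
grip_force: 58.9
```

Emit:
{"op": "play_rows", "data": {
  "motion": [
    [[0, 0, 0, 0, 0, 0]]
  ]
}}

```text
time: 16.7
tool_pos: [497.2, 134.5, 55.1]
tcp_rot: [180.0, -0.0, 92.9]
ft_force: [0.0, 1.0, -1.4]
finger_gap: 15.2
grip_force: 58.9
```

Emit:
{"op": "play_rows", "data": {
  "motion": [
    [[0, 0, 0, 0, 0, 0]]
  ]
}}

```text
time: 16.8
tool_pos: [497.2, 134.5, 55.1]
tcp_rot: [180.0, -0.0, 93.0]
ft_force: [-0.4, -0.4, -2.2]
finger_gap: 15.3
grip_force: 58.9
```

Emit:
{"op": "play_rows", "data": {
  "motion": [
    [[-0.1, 0, 0, 0, 0, 0], [-0.2, 0, 0, 0, 0, 0], [-0.3, 0, 0, 0, 0, 0], [-0.3, 0, 0, 0, 0, 0]]
  ]
}}

```text
time: 17.2
tool_pos: [497.4, 131.4, 55.1]
tcp_rot: [180.0, 0.0, 92.9]
ft_force: [-0.2, 0.1, -1.6]
finger_gap: 15.2
grip_force: 58.9
```

Emit:
{"op": "play_rows", "data": {
  "motion": [
    [[0, 0, 0, 0, 0, 0]]
  ]
}}

```text
time: 17.3
tool_pos: [497.4, 131.5, 55.1]
tcp_rot: [-180.0, -0.0, 93.0]
ft_force: [0.2, -0.5, -2.2]
finger_gap: 15.4
grip_force: 58.9
```

Emit:
{"op": "play_rows", "data": {
  "motion": [
    [[0, 0, 0, 0, 0, 0]]
  ]
}}

```text
time: 17.4
tool_pos: [497.4, 131.5, 55.1]
tcp_rot: [180.0, -0.0, 93.0]
ft_force: [0.7, -0.4, -1.4]
finger_gap: 15.4
grip_force: 58.9
```

Emit:
{"op": "play_rows", "data": {
  "motion": [
    [[-0.1, 0, 0, 0, 0, 0], [-0.2, 0, 0, 0, 0, 0], [-0.3, 0, 0, 0, 0, 0], [-0.3, 0, 0, 0, 0, 0]]
  ]
}}

```text
time: 17.8
tool_pos: [497.5, 128.4, 55.1]
tcp_rot: [-180.0, 0.0, 92.9]
ft_force: [0.5, -0.6, -1.4]
finger_gap: 15.4
grip_force: 58.9
```

Emit:
{"op": "play_rows", "data": {
  "motion": [
    [[0, 0, 0, 0, 0, 0]]
  ]
}}

```text
time: 17.9
tool_pos: [497.5, 128.5, 55.1]
tcp_rot: [180.0, -0.0, 93.0]
ft_force: [-0.9, -0.4, -1.8]
finger_gap: 15.2
grip_force: 58.9
```

Emit:
{"op": "play_rows", "data": {
  "motion": [
    [[0, 0, 0, 0, 0, 0]]
  ]
}}

```text
time: 18.0
tool_pos: [497.5, 128.5, 55.1]
tcp_rot: [-180.0, -0.0, 93.0]
ft_force: [0.3, -0.4, -1.3]
finger_gap: 15.6
grip_force: 58.9
```

Emit:
{"op": "play_rows", "data": {
  "motion": [
    [[-0.1, 0, 0, 0, 0, 0], [-0.2, 0, 0, 0, 0, 0], [-0.3, 0, 0, 0, 0, 0], [-0.3, 0, 0, 0, 0, 0]]
  ]
}}

```text
time: 18.4
tool_pos: [497.7, 125.4, 55.1]
tcp_rot: [-180.0, 0.0, 92.9]
ft_force: [0.5, 0.2, -1.9]
finger_gap: 15.0
grip_force: 58.9
```

Emit:
{"op": "play_rows", "data": {
  "motion": [
    [[0, 0, 0, 0, 0, 0]]
  ]
}}

```text
time: 18.5
tool_pos: [497.7, 125.5, 55.1]
tcp_rot: [-180.0, 0.0, 92.9]
ft_force: [-0.6, 0.3, -1.4]
finger_gap: 15.2
grip_force: 58.9
```

Emit:
{"op": "play_rows", "data": {
  "motion": [
    [[0, 0, 0, 0, 0, 0]]
  ]
}}

```text
time: 18.6
tool_pos: [497.7, 125.5, 55.1]
tcp_rot: [-180.0, -0.0, 93.0]
ft_force: [-0.7, -0.8, -1.5]
finger_gap: 15.7
grip_force: 58.9
```

Emit:
{"op": "play_rows", "data": {
  "motion": [
    [[-0.1, 0, 0, 0, 0, 0], [-0.2, 0, 0, 0, 0, 0], [-0.3, 0, 0, 0, 0, 0], [-0.3, 0, 0, 0, 0, 0]]
  ]
}}

```text
time: 19.0
tool_pos: [497.8, 122.4, 55.1]
tcp_rot: [-180.0, -0.0, 92.9]
ft_force: [-0.3, -0.9, -0.9]
finger_gap: 15.4
grip_force: 58.9
```

Emit:
{"op": "play_rows", "data": {
  "motion": [
    [[0, 0, 0, 0, 0, 0]]
  ]
}}

```text
time: 19.1
tool_pos: [497.8, 122.5, 55.1]
tcp_rot: [180.0, -0.0, 92.9]
ft_force: [-0.8, 0.7, -0.4]
finger_gap: 14.9
grip_force: 58.9
```

Emit:
{"op": "play_rows", "data": {
  "motion": [
    [[0, 0, 0, 0, 0, 0]]
  ]
}}

```text
time: 19.2
tool_pos: [497.9, 122.5, 55.1]
tcp_rot: [180.0, 0.0, 93.0]
ft_force: [-0.3, 0.4, -1.8]
finger_gap: 15.7
grip_force: 58.9
```

Emit:
{"op": "play_rows", "data": {
  "motion": [
    [[-0.1, 0, 0, 0, 0, 0], [-0.2, 0, 0, 0, 0, 0], [-0.3, 0, 0, 0, 0, 0], [-0.3, 0, 0, 0, 0, 0]]
  ]
}}

```text
time: 19.6
tool_pos: [498.0, 119.8, 55.1]
tcp_rot: [180.0, -0.0, 92.9]
ft_force: [-0.9, 2.2, -0.8]
finger_gap: 15.2
grip_force: 58.9
```

Emit:
{"op": "play_rows", "data": {
  "motion": [
    [[0, 0, 0, 0, 0, 0]]
  ]
}}

```text
time: 19.7
tool_pos: [498.0, 119.8, 55.1]
tcp_rot: [180.0, -0.0, 93.0]
ft_force: [0.5, 3.5, -0.3]
finger_gap: 14.9
grip_force: 58.9
```

Emit:
{"op": "play_rows", "data": {
  "motion": [
    [[0, 0, 0, 0, 0, 0]]
  ]
}}

```text
time: 19.8
tool_pos: [498.0, 119.7, 55.1]
tcp_rot: [180.0, -0.0, 93.0]
ft_force: [-0.7, 3.2, -1.7]
finger_gap: 15.1
grip_force: 58.9
```

The stop is felt at about 3 N, jig x of about 19 mm. I'm turning -90° in yaw (positive about tool z), gently.

Emit:
{"op": "play_rows", "data": {
  "motion": [
    [[0, 0, 0, 0, 0, 4], [0, 0, 0, 0, 0, 8], [0, 0, 0, 0, 0, 12], [0, 0, 0, 0, 0, 16], [0, 0, 0, 0, 0, 20]]
  ]
}}

```text
time: 20.3
tool_pos: [498.8, 119.7, 55.5]
tcp_rot: [179.9, -0.0, 72.8]
ft_force: [2.0, 3.1, -0.7]
finger_gap: 15.5
grip_force: 59.1
```

Emit:
{"op": "play_rows", "data": {
  "motion": [
    [[0, 0, 0, 0, 0, 2], [0, 0, 0, 0, 0, 2], [0, 0, 0, 0, 0, 2]]
  ]
}}

```text
time: 20.6
tool_pos: [498.5, 119.7, 55.4]
tcp_rot: [179.9, -0.0, 71.0]
ft_force: [1.2, 4.2, -0.6]
finger_gap: 15.4
grip_force: 59.1
```

```bash
python3 go.py 498 119.7 55.1 3
```

```text
shift cm [-0.01 -0.05  0.03] turn [ 0.  -0.1 68. ]
t 20.6 pos [498.5 119.7  55.4] rot [ 1.7994e+02 -3.0000e-02  7.1030e+01] F [ 1.24  4.18 -0.63] M [ 0.63 -0.34  0.01] gap 15.4 grip 59.1 j6 26.7
```

Emit:
{"op": "play_rows", "data": {
  "motion": [
    [[0, 0, 0, 0, 0, 4], [0, 0, 0, 0, 0, 8], [0, 0, 0, 0, 0, 12], [0, 0, 0, 0, 0, 16], [0, 0, 0, 0, 0, 20]]
  ]
}}

```text
time: 21.1
tool_pos: [497.9, 119.4, 55.0]
tcp_rot: [180.0, 0.0, 50.9]
ft_force: [1.0, 2.4, -1.8]
finger_gap: 15.7
grip_force: 59.0
```

```bash
python3 go.py 498 119.7 55.1 3
```

```text
shift cm [ 0.03 -0.02 -0.01] turn [ 0.   0.  47.9]
t 21.1 pos [497.9 119.4  55. ] rot [1.7999e+02 2.0000e-02 5.0860e+01] F [ 1.01  2.41 -1.75] M [ 0.33 -0.19 -0.04] gap 15.7 grip 59.0 j6 46.9
```

Emit:
{"op": "play_rows", "data": {
  "motion": [
    [[0, 0, 0, 0, 0, 4], [0, 0, 0, 0, 0, 8], [0, 0, 0, 0, 0, 12], [0, 0, 0, 0, 0, 16], [0, 0, 0, 0, 0, 20]]
  ]
}}

```text
time: 21.6
tool_pos: [497.5, 118.9, 54.7]
tcp_rot: [180.0, 0.1, 30.9]
ft_force: [0.0, 0.4, -1.7]
finger_gap: 15.1
grip_force: 59.1
```

```bash
python3 go.py 498 119.7 55.1 3
```

```text
shift cm [ 0.09 -0.04 -0.04] turn [ 0.   0.1 27.9]
t 21.6 pos [497.5 118.9  54.7] rot [1.7998e+02 9.0000e-02 3.0850e+01] F [ 0.04  0.36 -1.73] M [-0.03  0.03  0.  ] gap 15.1 grip 59.1 j6 66.9
```

Emit:
{"op": "play_rows", "data": {
  "motion": [
    [[0, 0, 0, 0, 0, 4], [0, 0, 0, 0, 0, 8], [0, 0, 0, 0, 0, 12], [0, 0, 0, 0, 0, 16], [0, 0, 0, 0, 0, 20]]
  ]
}}

```text
time: 22.1
tool_pos: [497.5, 118.9, 54.7]
tcp_rot: [180.0, 0.1, 10.9]
ft_force: [-0.3, 0.2, -2.4]
finger_gap: 15.2
grip_force: 59.1
```

Emit:
{"op": "play_rows", "data": {
  "motion": [
    [[0, 0, 0, 0, 0, 4], [0, 0, 0, 0, 0, 8], [0, 0, 0, 0, 0, 8], [0, 0, 0, 0, 0, 8], [0, 0, 0, 0, 0, 8]]
  ]
}}

```text
time: 22.6
tool_pos: [497.8, 119.4, 55.0]
tcp_rot: [180.0, 0.0, 3.1]
ft_force: [0.6, -0.1, -2.3]
finger_gap: 15.2
grip_force: 59.1
```

```bash
python3 go.py 498.1 119.7 53.6 3
```

```text
shift cm [ 0.03 -0.03  0.14] turn [0.  0.  0.1]
t 22.6 pos [497.8 119.4  55. ] rot [1.7998e+02 2.0000e-02 3.0600e+00] F [ 0.63 -0.11 -2.3 ] M [ 0.06  0.05 -0.  ] gap 15.2 grip 59.1 j6 94.7
```

Emit:
{"op": "play_rows", "data": {
  "motion": [
    [[0, 0, 0.05, 0, 0, 0], [0, 0, 0.1, 0, 0, 0], [0, 0, 0.14, 0, 0, 0], [0, 0, 0.14, 0, 0, 0], [0, 0, 0.14, 0, 0, 0]]
  ]
}}

```text
time: 23.1
tool_pos: [497.9, 119.6, 53.7]
tcp_rot: [180.0, 0.0, 3.0]
ft_force: [-0.3, -0.0, -0.6]
finger_gap: 15.3
grip_force: 59.1
```

Emit:
{"op": "play_rows", "data": {
  "motion": [
    [[0, 0, 0, 0, 0, 0], [0, 0, 0, 0, 0, 0], [0, 0, 0, 0, 0, 0], [0, 0, 0, 0, 0, 0], [0, 0, 0, 0, 0, 0]]
  ],
  "jaw": 0.5,
  "squeeze": 20
}}

```text
time: 23.6
tool_pos: [498.0, 119.6, 53.8]
tcp_rot: [-180.0, -0.0, 3.0]
ft_force: [0.2, -0.0, -0.0]
finger_gap: 42.3
grip_force: 0.0
```

Emit:
{"op": "play_rows", "data": {
  "motion": [
    [[0, 0, 0, 0, 0, 0], [0, 0, -1, 0, 0, 0], [0, 0, -2, 0, 0, 0], [0, 0, -4, 0, 0, 0], [0, 0, -6, 0, 0, 0]]
  ]
}}

```text
time: 24.1
tool_pos: [498.1, 119.6, 115.2]
tcp_rot: [-180.0, -0.0, 3.0]
ft_force: [-0.1, -0.4, -0.2]
finger_gap: 42.7
grip_force: 0.0
```

Emit:
{"op": "play_rows", "data": {
  "motion": [
    [[0, 0, -4, 0, 0, 0], [-4, 0, -8, 0, 0, 0], [-8, 0, -12, 0, 0, 0], [-12, 0, -14, 0, 0, 0], [-12, 0, -14, 0, 0, 0]]
  ]
}}

```text
time: 24.6
tool_pos: [377.5, 113.7, 259.7]
tcp_rot: [-179.9, -0.5, 3.0]
ft_force: [1.7, 0.4, -0.0]
finger_gap: 42.4
grip_force: 0.0
```

```bash
python3 go.py 498.1 119.7 53.6 3; python3 - <<'E'
from bench import optics
from h import *
for n in("side","top"):
    s=optics.snapshot(n); np.savez(f"{n}5.npz",**s)
T=dict(np.load("top5.npz"));S=dict(np.load("side5.npz"))
R=lambda x,w,h:cv2.resize(x,(w,h),interpolation=cv2.INTER_CUBIC)
im=np.hstack([R(T["pixels"][200:300,210:310],400,400),R(S["pixels"][220:340,230:350],400,400)])
cv2.imwrite("pics/crop6.png",cv2.cvtColor(im,cv2.COLOR_RGB2BGR))
E
```

```text
shift cm [11.89  0.06 20.72] turn [-0.1 -0.5 -0. ]
t 24.6 pos [377.5 113.7 259.7] rot [-179.93   -0.53    2.99] F [ 1.67  0.38 -0.04] M [-0.03 -0.02 -0.04] gap 42.4 grip 0.0 j6 96.3
```

View pics/crop6.png

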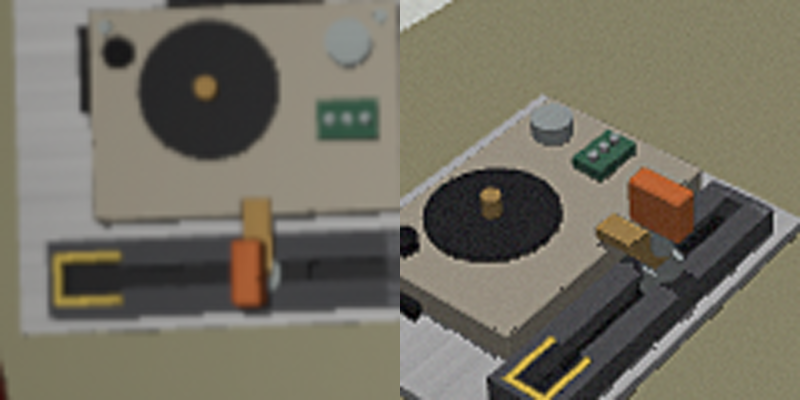

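The stud stands upright, crosswise, with the toe over the chassis edge at crop (257,205). The gripper is clear and the chassis hasn't moved. Handing in.

Emit:
{"op": "play_rows", "data": {
  "motion": [
    [[0, 0, 0, 0, 0, 0], [0, 0, 0, 0, 0, 0], [0, 0, 0, 0, 0, 0], [0, 0, 0, 0, 0, 0], [0, 0, 0, 0, 0, 0]]
  ]
}}

```text
time: 25.2
tool_pos: [378.1, 113.3, 253.0]
tcp_rot: [180.0, 0.1, 2.9]
ft_force: [-0.2, -0.9, 0.0]
finger_gap: 42.4
grip_force: 0.0
```

```bash
python3 -c "
from bench import job
print(job.hand_in())"
```

```text
the job is handed in; nothing more can be done
None
```

The job is handed in: the stud is turned crosswise at the stop, upright and released, with its toe over the chassis edge; the hand-in call returned no verdict.

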